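Read a label with the wand scanner

TASK

Pull the wand scanner (the thick stick with the square grey grip end) straight up out of its tube in the tool stand, and aim its nose squarely at the middle of the bar label on the sloping plate, about 30 mm from it and without touching the plate, keeping it still there for two seconds. Then lower the scanner back into the tube it came from, nose down, and let go only when it stands on the bottom. Leave the two other tools in their tubes, and do not disturb the nippers and the gauge.

Things in the scene. Friction and masses are not known exactly. Their poses are not given: they have to be found in the camera images.
- wand: Wand scanner, a stick 180 mm long, 70 g: round black barrel (20 mm diameter, 16 mm at the nose), then from 102 mm to 180 mm above the nose a square grey grip end 22 x 22 mm. Origin at the nose face's centre; +z from nose to grip end; x, y square to the grip's faces; it reads along -z. Starts upright, nose down on the bottom of one of the three tubes, its top 80 mm standing out.
- spot (a point): The point that the scanner reads best: on its axis, 30 mm in front of the nose (wand z = -30 mm). Fixed to the wand.
- holder: Tool stand, fixed: dark steel foot 76 x 215 x 10 mm with three upright aluminium tubes in a row along its y (y = -65, 0, +65 mm). Origin under the centre of the foot, z up. Tubes 30 mm inside, 36 mm outside, flared at the mouth to 38 and 44 mm; bottom 10 mm and mouth 110 mm above the bench.
- stand: Reading stand, fixed to the bench: steel foot 100 x 110 x 8 mm with a post of 18 mm diameter that carries the sloping plate. Origin under the centre of the foot, z up; the plate faces its -x side and up.
- label: Grey sloping plate 75 x 95 x 5 mm on the reading stand with the bar label (white, 42 x 62 mm, black bars) in its middle. Origin at the centre of the label's face, 70 mm above the bench; +z points straight out of the face, leaning 0.42 rad from vertical towards the stand's -x; y runs along the label's long side.
- drift: Steel pin drift 120 mm long, 16 mm diameter below and 9 mm above, standing in one of the tubes. Origin at the centre of its lower end. To stay in its tube.
- file: Needle file 125 mm long, standing in one of the tubes with its pale wooden handle (22 mm diameter) down and its dark blade up. Origin at the centre of its lower end. To stay in its tube.
- nippers: Nippers with two handles, 128 x 58 x 11 mm, lying on the bench. Origin at the centre of the underside. To be left alone.
- gauge: Round white dial gauge with a stem, 81 x 90 x 17 mm, lying on the bench. Origin at the centre of the underside. To be left alone.

How it is judged:
By the outcome, as a careful person would: the job done as asked, in the order asked, and still so for the second after the job is handed in, with the robot touching nothing.
It also fails if it takes over 67 s, if anything falls off the work surface, if the arm or the gripper's body presses on something with over 40 N, if the wrist force passes 120 N, or if a joint passes its speed limit or range.

ROBOT

A 6-joint arm with a two-finger parallel gripper is mounted at the origin on a cart in front of the work surface, level with it; the furniture and walls round the work are solid. World frame = base frame: x ahead of the robot, y to its left, z up, the work surface at z = 0. Lengths are in m, angles in degrees, forces in N, time in s.
With the tool pointing down it reaches from about 0.325 to 0.85 m from the base axis. Payload 15.5 kg.
Tool frame: the origin (TCP) lies midway between the tips of the shut fingers; the grasp point (between the pads) lies 19 mm behind it; z points along the fingers, y is the line along which they close (so a half turn about z gives the same grasp; the last joint's range is limited). The gripper opens to 91 mm and grips with 3 to 60 N. Pads are 32 mm wide; open, the fingers measure 118 mm over their backs; the gripper's body (76 mm by 178 mm) begins 60 mm behind the grasp point.
Start: joints at [-5.472, 28.281, 77.091, -0, 74.628, -5.472], TCP at [0.625, 0, 0.183] pointing down, gripper open.
Joint ranges: [-166.48, 166.48], [-47.26, 123.95], [12.59, 153.08], [-70.14, 250.14], [6.76, 159.57], [-176.63, 176.63]. Speed limits (degrees/s): [108.29, 108.29, 147.25, 172.46, 172.46, 172.46].

INTERFACE

Orientations are given as a 3x3 rotation matrix whose columns are the frame's x, y, z axes.
In Python, from bench import ctrl gives the robot as it stands. The module is installed in compiled form; this text tells all that it offers. Calls block until the motion is done:
- ctrl.goto(position, orientation): joint-space move of the TCP to a pose.
- ctrl.move_l(position, vel=0.15, ori=None, contact_N=None): straight line of the TCP; ori=None keeps the orientation; vel is the mean speed in m/s. With contact_N (N) it stops when the force on the tool has changed by that much, and returns True; else False.
- ctrl.movej(angles): joint-space move.
- ctrl.command_gripper(opening): opening from 0.0 (shut) to 1.0 (fully open); the grip force is fixed at half the most; returns when the fingers have stopped.
- ctrl.sleep(seconds).
- ctrl.ik(position, orientation): joint angles nearest the present ones, or None.
- ctrl.read_camera(name): name is "scene" or "side" or "wrist"; returns the picture (480x640x3 uint8, blue, green, red); there is no depth.
- ctrl.camera_params(name): a dict with "fx", "fy", "cx", "cy" (pixels), "pose" (4x4, takes a point from camera to world coordinates); the wrist camera has in their place "T_tool_cam" (4x4, takes a point from camera to tool coordinates, whose origin is the TCP and whose axes are the flange's). Camera axes: x right, y up, looking along -z (the intrinsics and any distortion apply to the point x, -y, -z); pixel columns grow to the right and rows downward; lengths in m; the calibration is good to about 2 mm. A picture is of the moment at which its call begins: read the wrist's pose just before it. camera_params takes no time and is no camera call.
A pose or a line that the arm cannot do raises ctrl.MotionError and nothing moves.
- ctrl.sign_off(): hands the job in; it is judged then, once.
Readings, each from a call of its own:
- ctrl.current_t(): time.
- ctrl.current_q(): joint angles.
- ctrl.current_dq(): joint speeds.
- ctrl.current_effort(): joint torques, N m.
- ctrl.current_tool_pos(): TCP position.
- ctrl.current_eef_rot(): TCP orientation.
- ctrl.current_contact_force(): force on the tool from outside, world axes, zero at the start.
- ctrl.current_wrist_torque(): the same for the moment, N m.
- ctrl.current_grip_width(): opening from 0.0 (shut) to 1.0 (fully open).
- ctrl.current_grasp_force(): force on a finger pad.
Only numpy, scipy, OpenCV 4.12 (cv2) and the standard library are available. Lean on these libraries where they do the work, as an engineer would, in place of code of your own. Each camera call takes 0.05 s, during which the arm holds its last target. There are 200 camera calls.

## Working session

There is one attempt and no reset: what is moved stays moved. The work goes in short steps, each a Python script; the robot and the scene stay as the last script left them, time stands still between calls to the robot, and variables do not carry over. Pictures are saved under pics/ and viewed, at most 10 in all, crops included, and the job is handed in when it is done.

```bash
mkdir -p pics; python3 - <<'E'
from bench import ctrl
import cv2,numpy as np
np.set_printoptions(precision=4,suppress=True)
for n in ["scene","side","wrist"]:
    cv2.imwrite(f"pics/{n}0.png",ctrl.read_camera(n)); print(n,ctrl.camera_params(n))
print(ctrl.current_t())
E
```

```text
scene {'fx': 535.4898734137613, 'fy': 535.4898734137613, 'cx': 308.61474116931396, 'cy': 230.20111420582052, 'pose': array([[ 0.7884,  0.4141, -0.455 ,  0.0631],
       [-0.6151,  0.544 , -0.5707, -0.5603],
       [ 0.0112,  0.7298,  0.6836,  0.7438],
       [ 0.    ,  0.    ,  0.    ,  1.    ]])}
side {'fx': 505.3027886196104, 'fy': 505.3027886196104, 'cx': 316.27150764901296, 'cy': 254.05006324707347, 'pose': array([[ 0.8931,  0.1789, -0.4127,  0.0633],
       [-0.4493,  0.3949, -0.8013, -0.8459],
       [ 0.0196,  0.9011,  0.4331,  0.5467],
       [ 0.    ,  0.    ,  0.    ,  1.    ]])}
wrist {'fx': 393.2212399135018, 'fy': 393.2212399135018, 'cx': 323.86148553219056, 'cy': 244.40885672182966, 'T_tool_cam': array([[ 0.0001,  0.962 ,  0.273 ,  0.0768],
       [ 1.    , -0.0003,  0.0008,  0.0006],
       [ 0.0008,  0.273 , -0.962 , -0.2021],
       [ 0.    ,  0.    ,  0.    ,  1.    ]])}
0.15
```

View pics/scene0.png

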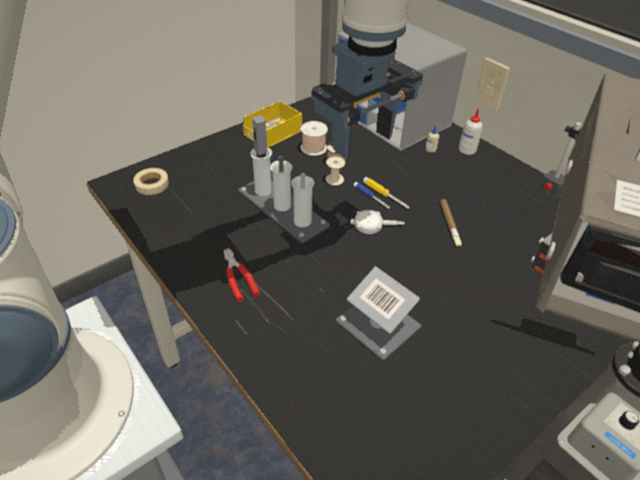

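View pics/side0.png

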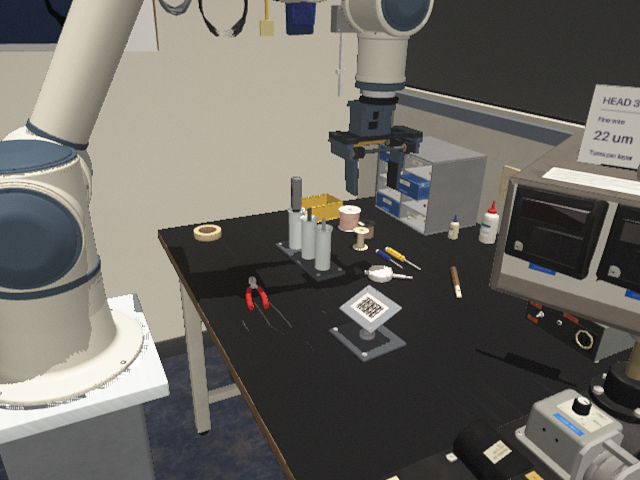

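View pics/wrist0.png

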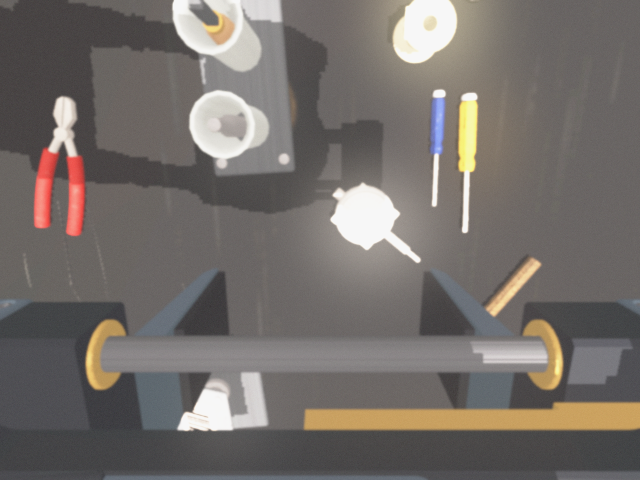

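The wand stands in the far-left tube (+y end) at about (260,120) in the scene view, and the other two tools sit in the nearer tubes. The label plate is at (383,298), the nippers at (240,275) and the gauge at (370,222). Next I'll enlarge crops to measure.

```bash
python3 - <<'E'
import cv2,numpy as np
def crop(f,x,y,w,h,s=4):
    im=cv2.resize(cv2.imread(f)[y:y+h,x:x+w],None,fx=s,fy=s,interpolation=cv2.INTER_CUBIC)
    for i in range(0,w,10):
        cv2.line(im,(i*s,0),(i*s,8 if i%50 else 16),(0,255,255),1)
        if i%20==0: cv2.putText(im,str(x+i),(i*s,24),0,.35,(0,255,255))
    for i in range(0,h,10):
        cv2.line(im,(0,i*s),(8,i*s),(0,255,255),1)
        if i%20==0: cv2.putText(im,str(y+i),(10,i*s+4),0,.35,(0,255,255))
    return im
cv2.imwrite("pics/m1.png",np.hstack([crop("pics/scene0.png",235,105,100,140),crop("pics/scene0.png",330,240,100,140)]))
cv2.imwrite("pics/m2.png",np.hstack([crop("pics/side0.png",265,165,100,140),crop("pics/side0.png",320,250,100,140)]))
E
```

```text
(no output)
```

View pics/m1.png

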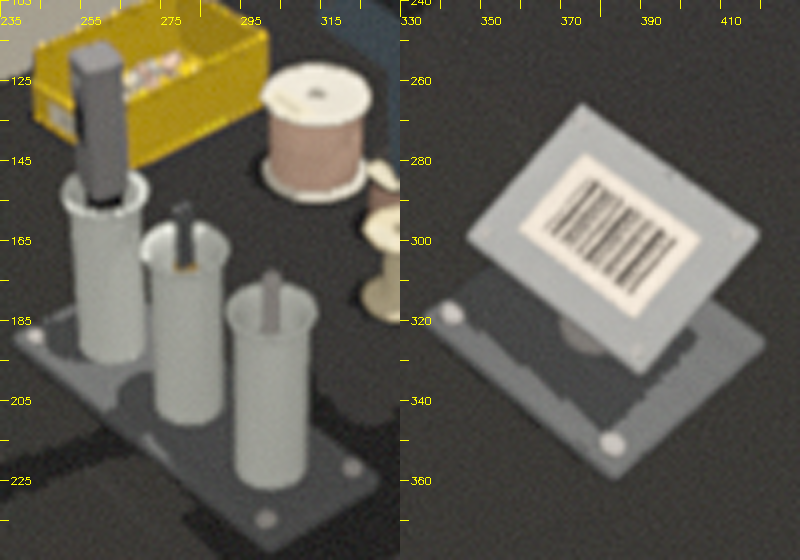

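View pics/m2.png

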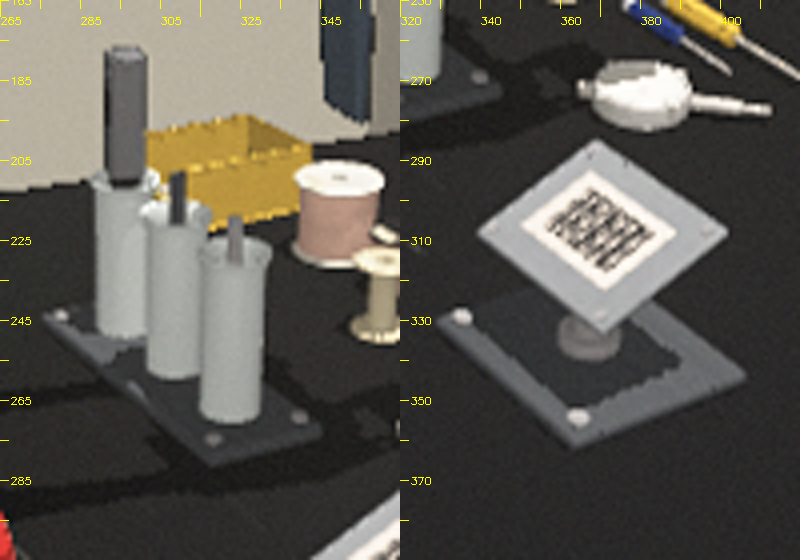

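Readings from the crops, as pixel (x,y):

| View | Mouth 1 (wand) | Mouth 2 | Mouth 3 | Wand top |
|---|---|---|---|---|
| Scene | (261,153) | (281,167) | (303,182) | (259,119) |
| Side | (296,210) | (308,218) | (324,228) | (296,178) |

| View | Label top | Left | Bottom | Right |
|---|---|---|---|---|
| Scene | (376,278) | (360,297) | (389,319) | (405,299) |
| Side | (368,292) | (350,306) | (370,322) | (389,308) |

Next I'll fit the holder and label poses to these.

```bash
cat > h.py <<'E'
from bench import ctrl
import cv2,numpy as np
from scipy.optimize import least_squares
from scipy.spatial.transform import Rotation as R
np.set_printoptions(precision=4,suppress=True)
def proj(n,P,T=None):
    c=ctrl.camera_params(n)
    if T is None: T=c["pose"]
    p=(np.atleast_2d(P)-T[:3,3])@T[:3,:3]
    return np.c_[c["cx"]+c["fx"]*p[:,0]/-p[:,2], c["cy"]-c["fy"]*p[:,1]/-p[:,2]]
def wristT(pos,rot):
    T=np.eye(4);T[:3,:3]=rot;T[:3,3]=pos
    return T@ctrl.camera_params("wrist")["T_tool_cam"]
def labelR(yaw):   # columns: label x,y,z in world
    s=.42
    return R.from_euler("z",yaw).as_matrix()@R.from_euler("y",-s).as_matrix()
E
cat > fit.py <<'E'
from h import *
S=dict(h=np.array([[261.4,153.2],[281.2,166.8],[303,182.2],[259.2,119.2]]),
 l=np.array([[376.2,278.2],[359.8,297.2],[388.8,319.5],[405.2,299.5],[375.8,265.8],[346.8,299.2],[390,333.8],[420,298.5]]))
D=dict(h=np.array([[296.2,210.5],[308.5,218.3],[324,227.8],[296.2,177.7]]),
 l=np.array([[368.5,292.2],[350.2,306],[370.5,322.5],[389.2,308],[369.2,284.5],[339.2,308],[370.8,333.2],[402.2,308]]))
def hold(v):
    x,y,a=v[:3]; d=np.array([-np.sin(a),np.cos(a)])
    m=[np.r_[np.array([x,y])+k*d,.11] for k in (.065,0,-.065)]
    return np.array(m+[[v[3],v[4],.19]])
def lab(v):
    q=[[.021,.031],[-.021,.031],[-.021,-.031],[.021,-.031],[.0375,.0475],[-.0375,.0475],[-.0375,-.0475],[.0375,-.0475]]
    return np.array([v[0],v[1],.07])+np.c_[q,np.zeros(8)]@labelR(v[2]).T
for f,k,x0 in ((hold,"h",[.6,.2,0,.6,.26]),(lab,"l",[.6,-.1,0])):
  for cams in ("sd","s","d"):
    fn=lambda v:np.concatenate([(proj(n,f(v))-M[k]).ravel() for c,n,M in (("s","scene",S),("d","side",D)) if c in cams])
    r=least_squares(fn,x0,loss="soft_l1"); print(k,cams,r.x,"rms",np.sqrt(np.mean(r.fun**2)))
    if cams=="sd": print(r.fun.reshape(-1,2))
E
python3 fit.py; python3 -c "
from h import *
print(ctrl.current_tool_pos(),ctrl.current_eef_rot())"
```

```text
h sd [0.5534 0.1446 0.0681 0.5487 0.2081] rms 0.5944244251492843
[[-0.5289 -0.0501]
 [ 0.0341  0.7208]
 [-0.0105  0.6744]
 [-0.1592  0.1429]
 [ 0.0436 -1.5244]
 [ 1.0057 -0.6491]
 [-0.0604 -0.7073]
 [ 0.2165 -0.2011]]
h s [0.5546 0.1457 0.0653 0.5492 0.2084] rms 0.2507721828724969
h d [0.5503 0.1398 0.0724 0.5475 0.2069] rms 0.4008978455759612
l sd [ 0.5068 -0.1987  0.0896] rms 0.5623245772337906
[[ 0.3205  0.563 ]
 [ 0.1779  0.32  ]
 [-0.1158  0.3639]
 [ 0.4032  0.691 ]
 [-0.2781  0.331 ]
 [-0.6437  0.0161]
 [-0.071   0.2331]
 [ 0.3244 -0.0599]
 [-0.4429  0.1828]
 [ 0.5215 -0.2706]
 [ 0.8712 -0.5454]
 [ 0.1687 -0.302 ]
 [ 0.177  -1.0085]
 [-0.4797 -1.073 ]
 [-0.8247 -0.8235]
 [ 0.2439 -1.5526]]
l s [ 0.5072 -0.1982  0.0899] rms 0.28757584299403377
l d [ 0.5055 -0.2006  0.0873] rms 0.5250464108855998
[0.6247 0.     0.1826] [[-0.      1.     -0.0009]
 [ 1.      0.      0.0001]
 [ 0.0001 -0.0009 -1.    ]]
```

```bash
python3 - <<'E'
from h import *
a=.067
Rz=R.from_euler("z",a).as_matrix()@np.array([[0,1,0],[1,0,0],[0,0,-1.]])
ctrl.move_l([.6,.05,.27],.25)
ctrl.goto([.549,.2092,.25],Rz)
p,r=ctrl.current_tool_pos(),ctrl.current_eef_rot()
im=ctrl.read_camera("wrist"); T=wristT(p,r)
np.savez("w1.npz",T=T); cv2.imwrite("pics/w1.png",im)
print(p,r,ctrl.current_t())
print(proj("wrist",[[.549,.209,.19],[.5492,.2092,.11]],T))
E
```

```text
[0.5488 0.2089 0.2491] [[-0.0672  0.9977 -0.0013]
 [ 0.9977  0.0672 -0.0007]
 [-0.0006 -0.0014 -1.    ]] 1.475
[[323.7398 247.9582]
 [324.1985 222.3341]]
```

View pics/w1.png

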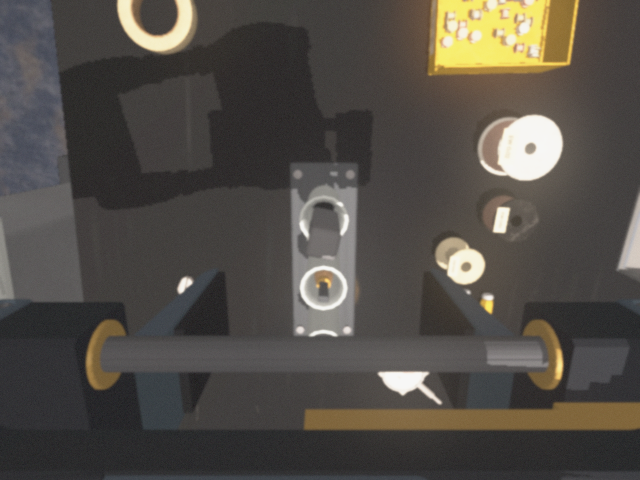

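The mouth is at (324,219) and the wand top at about (323,247), matching the predicted (324,222) and (324,248). I'll enlarge this area to read the grip's yaw.

```bash
python3 - <<'E'
import cv2
im=cv2.imread("pics/w1.png")[185:275,280:370]
im=cv2.resize(im,None,fx=6,fy=6,interpolation=cv2.INTER_CUBIC)
im=cv2.convertScaleAbs(im,alpha=1.6,beta=10)
for i in range(0,90,10):
    cv2.putText(im,str(280+i),(i*6,10),0,.35,(0,255,255)); cv2.putText(im,str(185+i),(0,i*6+4),0,.35,(0,255,255))
cv2.imwrite("pics/w1c.png",im)
E
```

```text
(no output)
```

View pics/w1c.png

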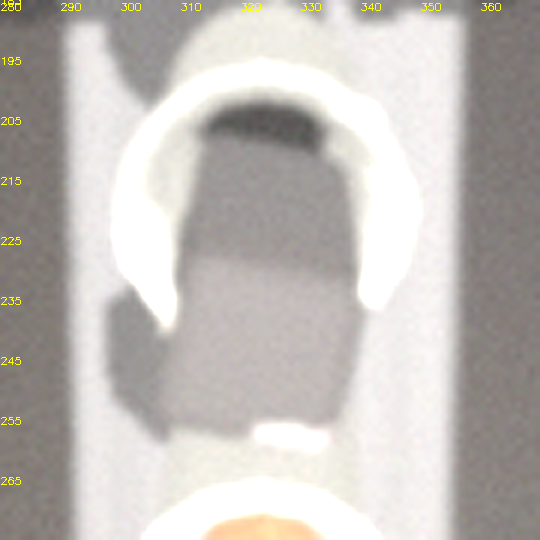

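The grip is turned about 8° clockwise in the view, so its world yaw is about -0.078. Its top centre is near (322,243.5), which gives roughly (0.548, 0.210). Now to grasp and lift.

```bash
cat >> h.py <<'E'
Rg=R.from_euler("z",-.078).as_matrix()@np.array([[0,1,0],[1,0,0],[0,0,-1.]])
G=np.array([.548,.2102,.136])
E
python3 - <<'E'
from h import *
ctrl.move_l(G+[0,0,.1],.1,ori=Rg)
print("touch",ctrl.move_l(G,.1,contact_N=8),ctrl.current_tool_pos())
f0=ctrl.current_contact_force()
ctrl.command_gripper(0.0)
print("w",ctrl.current_grip_width()*91,ctrl.current_grasp_force(),f0,ctrl.current_contact_force())
ctrl.sleep(.2)
print(ctrl.current_tool_pos(), "t",ctrl.current_t())
E
```

```text
touch False [0.5484 0.2103 0.1366]
w 21.30924031478647 29.999953508377075 [-0.1392  0.2691 -0.3273] [ 0.1834 -0.3313  0.471 ]
[0.548  0.2102 0.136 ] t 4.175
```

```bash
python3 - <<'E'
from h import *
ctrl.move_l(G+[0,0,.165],.1)
ctrl.sleep(.3)
p,r=ctrl.current_tool_pos(),ctrl.current_eef_rot()
print(p,r,ctrl.current_contact_force(),ctrl.current_grip_width()*91,ctrl.current_t())
c=[]
ims={n:ctrl.read_camera(n) for n in("scene","side")}
nose=p+r[:,2]*(.136-.01); top=p-r[:,2]*.054
tiles=[]
for n in ims:
    cv2.imwrite(f"pics/l_{n}.png",ims[n])
    q=proj(n,[nose,top]); print(n,q)
    x=int(q[:,0].mean())-50;y=int(q[0,1])-110
    im=cv2.resize(ims[n][y:y+140,x:x+100],None,fx=4,fy=4,interpolation=cv2.INTER_CUBIC)
    for i in range(0,100,20): cv2.putText(im,str(x+i),(i*4,10),0,.35,(0,255,255))
    for i in range(0,140,20): cv2.putText(im,str(y+i),(0,i*4+4),0,.35,(0,255,255))
    tiles.append(im)
cv2.imwrite("pics/l.png",np.hstack(tiles))
E
```

```text
[0.548  0.2102 0.3009] [[ 0.0779  0.997  -0.0002]
 [ 0.997  -0.0779 -0.0001]
 [-0.0001 -0.0002 -1.    ]] [-0.2526 -0.3678 -0.3712] 21.995118880299138 6.275
scene [[258.5574 125.7467]
 [253.0872  35.913 ]]
side [[295.7735 183.4246]
 [295.951  105.9732]]
```

View pics/l.png

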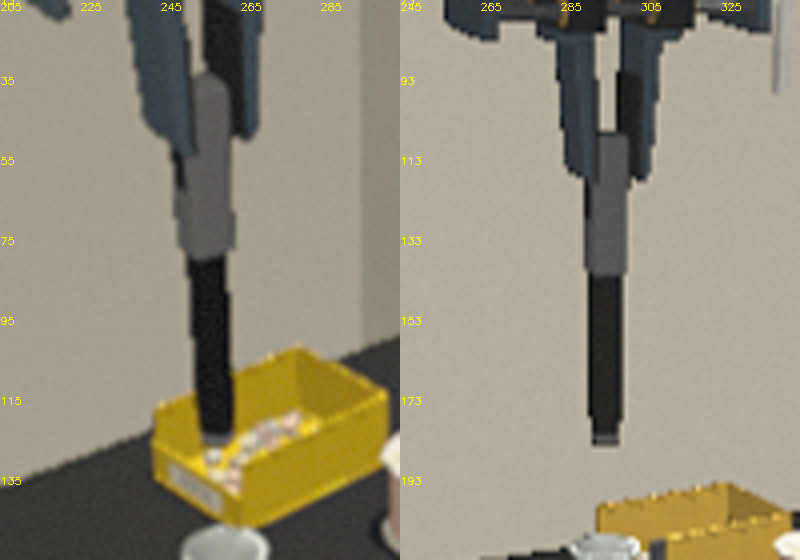

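The wand hangs straight, with less than about 0.7° of tilt. Its nose is at scene (259,125) and side (296.5,183), within 1 px of prediction. Now to the aiming pose, stopping short of the label first.

```bash
cat >> h.py <<'E'
def aimR(yaw,flip=False):
    z=-labelR(yaw)[:,2]; y=np.array([np.cos(.078),-np.sin(.078),0]); y-=z*(y@z); y/=np.linalg.norm(y)
    return np.c_[np.cross(y,z),y,z]
E
python3 - <<'E'
from h import *
Ra=aimR(.0896); n=-Ra[:,2]; L=np.array([.507,-.1985,.07])
pre=L+n*(.156+.05); aim=L+n*.156
for p in(pre,aim): print(p,ctrl.ik(p,Ra))
ctrl.move_l([.46,.06,.33],.2)
ctrl.goto(pre,Ra); print(ctrl.current_tool_pos(),ctrl.current_t())
ctrl.move_l(L+n*.166,.1)
ctrl.sleep(.3)
p,r=ctrl.current_tool_pos(),ctrl.current_eef_rot(); print(p,r,ctrl.current_t())
nose=p+r[:,2]*.126; tiles=[]
for k in("scene","side"):
    im=ctrl.read_camera(k); cv2.imwrite(f"pics/a_{k}.png",im)
    q=proj(k,[nose,p+r[:,2]*.03,L]); print(k,q)
    x=int(q[2,0])-50;y=int(q[2,1])-90
    im=cv2.resize(im[y:y+140,x:x+100],None,fx=4,fy=4,interpolation=cv2.INTER_CUBIC)
    for i in range(0,100,20): cv2.putText(im,str(x+i),(i*4,10),0,.35,(0,255,255))
    for i in range(0,140,20): cv2.putText(im,str(y+i),(0,i*4+4),0,.35,(0,255,255))
    tiles.append(im)
cv2.imwrite("pics/a.png",np.hstack(tiles))
im=ctrl.read_camera("wrist"); cv2.imwrite("pics/a_wrist.png",im)
print(proj("wrist",[nose,L],wristT(p,r)))
E
```

```text
[ 0.4233 -0.206   0.2581] [-49.3368   2.1292 108.3011  23.2351  57.263  -54.5468]
[ 0.4436 -0.2042  0.2124] [-46.6569   7.1039 111.2169  25.0948  49.0649 -55.796 ]
[ 0.4239 -0.2055  0.2582] 8.7
[ 0.4396 -0.2048  0.222 ] [[ 0.0779  0.9103  0.4067]
 [ 0.9942 -0.1011  0.0358]
 [ 0.0737  0.4015 -0.9129]] 9.55
scene [[378.2527 289.0274]
 [365.9783 262.6892]
 [382.4623 298.6843]]
side [[363.7948 291.03  ]
 [347.7589 250.4364]
 [369.6977 306.6056]]
[[323.3136 226.1865]
 [323.0262 216.2169]]
```

View pics/a.png

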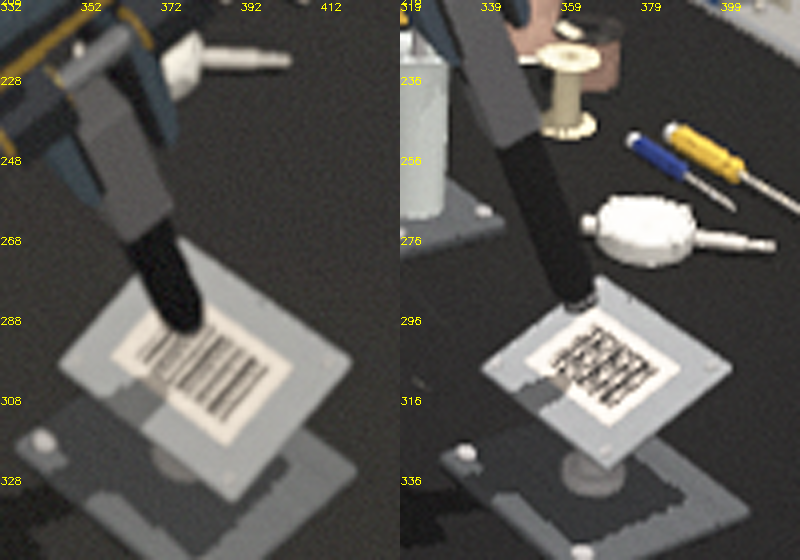

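View pics/a_wrist.png

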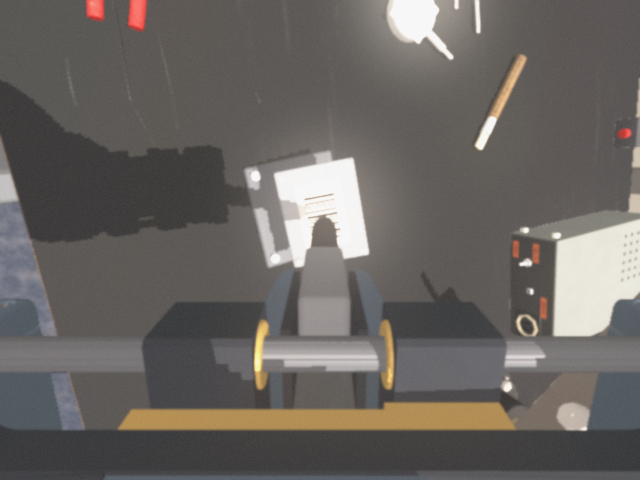

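The nose reads scene (379,288.5) and side (364.8,291), the same small bias of about (+0.7,-0.5) and (+0.9,0) px seen over the tube. In the wrist view the plate centre is at (323,214), against a predicted (323,216). I'll refit the label with the bias removed.

```bash
sed 's/^def hold/S["l"]=S["l"]-[.7,-.5]; D["l"]=D["l"]-[.85,-.1]\ndef hold/' fit.py > fit2.py; python3 fit2.py | grep "^l"
python3 - <<'E'
from h import *
p,r=ctrl.current_tool_pos(),ctrl.current_eef_rot()
T=wristT(p,r);W=np.array([[275,175],[352,158],[369,255],[296,267]]) # plate corners
print(proj("wrist",np.array([[.5068,-.1987,.07]])+np.array([[-.0375,.0475,0],[.0375,.0475,0],[.0375,-.0475,0],[-.0375,-.0475,0]])@labelR(.0896).T,T)-W)
E
```

```text
l sd [ 0.5051 -0.1987  0.0904] rms 0.5337732826768764
l s [ 0.5056 -0.1983  0.0905] rms 0.28991786272889597
l d [ 0.5039 -0.2002  0.0884] rms 0.5260706718000839
[[-1.0904 -0.5706]
 [ 1.8627  1.3436]
 [ 0.542   1.5434]
 [-1.3261  2.6978]]
```

```bash
python3 - <<'E'
from h import *
Ra=aimR(.09); n=-Ra[:,2]; L=np.array([.5054,-.1982,.07]); aim=L+n*.156
ctrl.move_l(aim,.05,ori=Ra); ctrl.sleep(.4)
p,r=ctrl.current_tool_pos(),ctrl.current_eef_rot(); s=p+r[:,2]*.156
print("spot err",(s-L)@labelR(.09),"f",ctrl.current_contact_force(),ctrl.current_t())
nose=p+r[:,2]*.126
ctrl.sleep(2.6)
print("spot err",(ctrl.current_tool_pos()+ctrl.current_eef_rot()[:,2]*.156-L)@labelR(.09),ctrl.current_t())
ctrl.move_l(L+n*.206,.1)
ctrl.goto([.46,.06,.33],Rg)
ctrl.move_l(G+[0,0,.165],.2); ctrl.sleep(.3)
p,r=ctrl.current_tool_pos(),ctrl.current_eef_rot()
print(p,ctrl.current_grip_width()*91,ctrl.current_t())
# in-hand pose unchanged? compare with pictures taken after the lift
for k in("scene","side"):
    im=ctrl.read_camera(k); ref=cv2.imread(f"pics/l_{k}.png"); cv2.imwrite(f"pics/b_{k}.png",im)
    q=proj(k,[p+r[:,2]*.126])[0].astype(int); x,y=q
    a=[np.float32(cv2.cvtColor(i[y-60:y+10,x-20:x+20],cv2.COLOR_BGR2GRAY)) for i in(ref,im)]
    print(k,cv2.phaseCorrelate(*a),np.abs(a[0]-a[1]).mean(),np.abs(a[0]-a[1]).max())
E
```

```text
spot err [ 0.     -0.0001  0.0001] f [ 0.1214 -0.3607 -0.4314] 10.4417
spot err [0. 0. 0.] 13.0417
[0.5479 0.2098 0.3013] 21.86045953809998 16.3167
scene ((0.030212098477377936, 0.03656587450549864), 0.9344199094507429) 2.6346428 74.0
side ((0.20307334406569666, 0.017330578356862247), 0.9479651434553994) 2.1889286 98.0
```

The wand hasn't shifted in the grip, so I'll lower it back into its tube.

```bash
python3 - <<'E'
from h import *
print("hit",ctrl.move_l(G+[0,0,.012],.08,contact_N=10),ctrl.current_tool_pos(),ctrl.current_contact_force())
ctrl.sleep(.3)
print("bottom",ctrl.move_l(G-[0,0,.004],.015,contact_N=4)); ctrl.sleep(.2)
print(ctrl.current_tool_pos(),ctrl.current_contact_force(),ctrl.current_t())
E
```

```text
hit False [0.5482 0.2102 0.1483] [ 0.3909  0.0166 -1.0512]
bottom True
[0.548  0.2102 0.1359] [-1.4405 -0.808   6.1513] 19.7583
```

Contact came at TCP z = 0.1359, the height it was grasped at, so it stands on the bottom. I'll let go and retreat straight up.

```bash
python3 - <<'E'
from h import *
ctrl.command_gripper(1.0); ctrl.sleep(.3)
ctrl.move_l(G+[0,0,.114],.1); 
ctrl.move_l([.6,.05,.27],.2); ctrl.move_l([.6247,0,.1826],.15,ori=np.array([[0,1,0],[1,0,0],[0,0,-1.]])); ctrl.sleep(.5)
print(ctrl.current_grip_width(),ctrl.current_contact_force(),ctrl.current_t())
for k in("scene","side"):
    im=ctrl.read_camera(k); ref=cv2.imread(f"pics/{k}0.png"); cv2.imwrite(f"pics/f_{k}.png",im)
    d=cv2.absdiff(im,ref).max(2); x,y=proj(k,[[.549,.209,.15]])[0].astype(int)
    w=[np.float32(cv2.cvtColor(i[y-40:y+10,x-20:x+20],cv2.COLOR_BGR2GRAY)) for i in(ref,im)]
    print(k,"wand shift",cv2.phaseCorrelate(*w))
    nn,_,st,_=cv2.connectedComponentsWithStats(cv2.morphologyEx((d>40).astype(np.uint8),cv2.MORPH_OPEN,np.ones((2,2))))
    print(st[1:][st[1:,4]>8])
E
```

```text
1.0025699918655728 [-0.0338 -0.2926  0.416 ] 24.8167
scene wand shift ((0.04622584845899169, -0.01386627466821011), 1.0056995921134948)
[]
side wand shift ((0.11978901344034654, 0.2123169333914987), 0.9365794982910156)
[]
```

The scene matches the start pictures: the wand is back upright and nothing else has changed. Signing off.

```bash
python3 -c "
from bench import ctrl
print(ctrl.sign_off())"
```

```text
the job is handed in; nothing more can be done
None
```

The job is handed in: I held the wand aimed at the label's middle, about 30 mm off, for 2.6 s, then stood it back in its own tube; final pictures match the start, so nothing else moved, and it took about 25 s of the 67 s allowed.

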